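# Set a sprung telescoping post to its gauge length and hold it

## Robot

A 6-joint arm with a two-finger parallel gripper is mounted at the origin on a cart in front of the work surface, level with it; the furniture and walls round the work are solid. World frame = base frame: x ahead of the robot, y to its left, z up, the work surface at z = 0. Lengths are in mm, angles in rad, forces in N, time in s.
With the tool pointing down it reaches from about 325 to 850 mm from the base axis. Payload 15.5 kg.
Tool frame: the origin (TCP) lies on the mounting face of the last link; the fingertips stand bot.tip_reach ahead of it and the grasp point (between the pads) lies 172 mm ahead of it (bot.tip_reach is the distance from the TCP to the fingertips, in mm); x points along the fingers, y is the direction in which the jaws open and shut, and the axes are right-handed (so a half turn about x gives the same grasp; the last joint's range is limited). The gripper opens to 91 mm and grips with 3 to 60 N. Pads are 32 mm wide; open, the fingers measure 118 mm over their backs; the gripper's body (76 mm by 178 mm) begins 60 mm behind the grasp point.
Start: joints at [-1.369, 0.494, 1.345, -0, 1.302, -0.096], TCP at [182.79, -597.675, 404.715] pointing down, gripper open.
Joint ranges: [-2.91, 2.91], [-0.82, 2.16], [0.22, 2.67], [-1.22, 4.37], [0.12, 2.79], [-3.08, 3.08]. Speed limits (rad/s): [1.89, 1.89, 2.57, 3.01, 3.01, 3.01].

## Interface

Orientations are given as a unit quaternion [w, x, y, z].
In Python, from workcell import bot, optics, trace, tip_of gives the robot as it stands. The module is installed in compiled form; this text tells all that it offers. Calls block until the motion is done:
- bot.goto(position, orientation): joint-space move of the TCP to a pose.
- bot.move_linear(position, ori=None, v=150, force_limit=None): straight line of the TCP; ori=None keeps the orientation; v is the mean speed in mm/s. With force_limit (N) it stops when the force on the tool has changed by that much, and returns True; else False.
- bot.movej(angles): joint-space move.
- bot.gripper_to(opening, f_grip=None): finger opening in mm; f_grip is the grip in N (None keeps the last); returns when the fingers have stopped.
- bot.dwell(seconds).
- bot.ik(position, orientation): joint angles nearest the present ones, or None.
- optics.capture(name): name is "scene" or "side" or "wrist"; returns a dict with "pixels" (480x640x3 uint8, red, green, blue), "range_z" (480x640 float32, mm along the optical axis (not along the pixel's ray), 0 where there is no reading), "fx", "fy", "cx", "cy" (pixels), "pose" (4x4, takes a point from camera to world coordinates). Camera axes: x right, y up, looking along -z (the intrinsics and any distortion apply to the point x, -y, -z); pixel columns grow to the right and rows downward; lengths in mm; the calibration is good to about 2 mm. The wrist camera is an equidistant fisheye: a pixel r from the principal point sees the ray r / f radians off the axis. A picture is of the moment at which its call begins.
A pose or a line that the arm cannot do raises bot.PlanningError and nothing moves.
- bot.job_done(): hands the job in, once; it reports no verdict.
Trained networks look in the newest picture that a camera, given by its name, has taken for a name from the list of things; names that differ only in an ending like _2 or _b are one class to them, and where a whole thing is asked for, a point or a joint stands for the part that bears it (a point fixed in the world has none). Each returns a list of dicts, best first, with "conf" (0 to 1); they miss things now and then, are a little off and sometimes report something else, mostly with a low value. They report only what shows in the picture. A call takes as long as a camera call. They do not tell look-alikes from the thing itself.
- trace(camera, name): "mask" (480x640 bool, what is visible of it) and "uv" ([column, row] in pixels, amid what is visible of it).
- tip_of(camera, name): "uv" ([column, row] in pixels: a listed point, or the origin of a listed thing).
Readings, each from a call of its own:
- bot.current_time(): time.
- bot.current_joint_pos(): joint angles.
- bot.current_joint_velocities(): joint speeds.
- bot.current_joint_efforts(): joint torques, N m.
- bot.current_eef_pos(): TCP position.
- bot.current_eef_rot(): TCP orientation.
- bot.current_wrist_force(): force on the tool from outside, world axes, zero at the start.
- bot.current_ft_torque(): the same for the moment, N m.
- bot.current_grip_width(): finger opening in mm.
Only numpy, scipy, OpenCV 4.12 (cv2) and the standard library are available. Lean on these libraries where they do the work, as an engineer would, in place of code of your own. Each camera call takes 0.05 s, during which the arm holds its last target.

## Task

Set the sprung telescoping post to its gauge length: slide the taller of the two metal spacer sleeves over the rod's knob, down onto the shoulder of the guide tube until it is fully seated, and let go of it. Then grip the rod's knob, pull the rod straight up against its spring until the groove in the rod is level with the sleeve's upper rim, and finish while still holding it there, steady, so that a colleague can tighten the lock screw. Never run the rod out to its end stop, and leave the shorter sleeve, the flask, the beaker and the vial where they are.

Things in the scene. Friction and masses are not known exactly. Their poses are not given: they have to be found in the camera images.
- post_seat (a point): centre of the flat shoulder (40 mm across) at the top of the upright aluminium guide tube, 100 mm above the worktop. The tube (33 mm across) stands on a grey foot plate 120 x 100 x 14 mm that is bolted down and does not move; a small lock screw sticks out 40 mm from the axis along this frame's -x, 66 mm above the worktop (leave it alone). On the shoulder stands a centring spigot 24.6 mm across and 5 mm high, which the sleeve's bore goes over. z points up along the tube.
- rod_knob (a point): centre of the grey knob (24 mm across, 26 mm high, bevelled top) on top of the sprung steel rod (12 mm across) that comes up through the spigot. At rest the knob's underside is 36 mm and its top 62 mm above the shoulder, its centre 49 mm; with the taller sleeve seated its underside is 6 mm above the sleeve's rim. z points up along the rod.
- rod_groove (a point): middle of the dark groove (4 mm high) cut round the rod, 79 mm below the knob's centre; at rest it is hidden in the tube, 30 mm below the shoulder. With the taller sleeve seated it comes level with the sleeve's rim when the rod is 60 mm out.
- rod: the sprung rod with its knob; origin on its axis, level with the tube's shoulder at rest, so that its height above the shoulder is how far the rod is out: 0 at rest, 60 mm at the gauge length, 85 mm at the end stop. A spring pulls it back: about 4 N at rest, 10 N at 60 mm, 12.5 N at the end stop (its weight included); let go, it goes back in. z up.
- sleeve_center (a point): centre (half-way up) of the taller spacer sleeve: plain aluminium ring, 44 mm outside, 27.6 mm bore, 30 mm high, about 55 g, standing on the worktop with its axis (z) upright
- sleeve_rim (a point): centre of the upper rim of the taller sleeve, 15 mm above its centre
- sleeve: the taller sleeve; origin at the centre of its underside, z up its axis
- short_sleeve_center (a point): centre of the shorter spacer sleeve, same ring but only 16 mm high, standing on the worktop; the two sleeves change places. Not to be used.
- flask: stoppered conical glass flask, 75 mm across, 114 mm high, origin under its centre; bystander
- beaker: small glass beaker, 60 x 54 mm, 70 mm high, origin under its centre; bystander
- vial: screw-cap vial, 25 mm across, 60 mm high, origin under its centre; bystander
Not all that is in view belongs to the job. What is shaped like the part that bears post_seat but blue is not meant.

How it is judged:
By the outcome, as a careful person would: the job done as asked, in the order asked, and still so for the second after the job is handed in, while the arm keeps its last pose, push and grip.
It also fails if it takes over 51 s, if anything falls off the work surface, if the arm or the gripper's body presses on something with over 40 N, if the wrist force passes 120 N, or if a joint passes its speed limit or range.

## Working session

There is one attempt and no reset: what is moved stays moved. The work goes in short steps, each a Python script; the robot and the scene stay as the last script left them, time stands still between calls to the robot, and variables do not carry over. Pictures are saved under pics/ and viewed, and the job is handed in when it is done.

```bash
mkdir -p pics; ls; python3 - <<'E'
from workcell import bot, optics, trace, tip_of
import cv2, numpy as np
print(bot.current_time(), bot.tip_reach, bot.current_eef_rot(), bot.current_grip_width(), bot.current_wrist_force())
for n in ("scene","side"):
    d=optics.capture(n); np.savez(f"{n}0.npz",**d)
    cv2.imwrite(f"pics/{n}0.png",d["pixels"][:,:,::-1])
    print(n,d["fx"],d["fy"],d["cx"],d["cy"],np.round(d["pose"],3).tolist(),[k for k in d])
    for t in ("post_seat","rod_knob","sleeve_center","short_sleeve_center","sleeve_rim"):
        print(t,[(np.round(r["uv"],1).tolist(),round(r["conf"],2)) for r in tip_of(n,t)])
print(bot.current_time())
E
```

```text
pics
0.0 190.8 [-0.10410106 -0.69930743 -0.10499117  0.69936324] 91.14846506947416 [-0.33186463  0.52464191  0.67354574]
scene 585.2523011815279 585.2523011815279 317.61580428254615 235.74000204561676 [[0.535, 0.571, -0.623, -318.281], [-0.845, 0.346, -0.409, -596.696], [-0.018, 0.745, 0.667, 1029.819], [0.0, 0.0, 0.0, 1.0]] ['pixels', 'range_z', 'fx', 'fy', 'cx', 'cy', 'pose']
post_seat [([298.5, 275.2], 0.79), ([288.5, 209.4], 0.59), ([290.6, 193.4], 0.56)]
rod_knob [([301.0, 258.8], 0.76), ([290.6, 194.6], 0.52)]
sleeve_center [([366.6, 285.8], 0.92)]
short_sleeve_center [([413.4, 313.1], 0.52)]
sleeve_rim [([365.5, 278.8], 0.66), ([359.9, 288.0], 0.15)]
side 491.10762670911055 491.10762670911055 323.5551608007978 243.83401125295723 [[0.989, 0.031, -0.142, 372.355], [-0.143, 0.375, -0.916, -1072.679], [0.024, 0.927, 0.375, 552.77], [0.0, 0.0, 0.0, 1.0]] ['pixels', 'range_z', 'fx', 'fy', 'cx', 'cy', 'pose']
post_seat [([279.6, 259.8], 0.93), ([261.3, 269.7], 0.68)]
rod_knob [([272.4, 241.2], 0.69), ([337.1, 212.9], 0.41)]
sleeve_center [([333.3, 313.1], 0.59), ([322.0, 244.7], 0.29)]
short_sleeve_center [([336.5, 352.9], 0.94)]
sleeve_rim [([329.4, 308.0], 0.7)]
0.6
```

View pics/scene0.png

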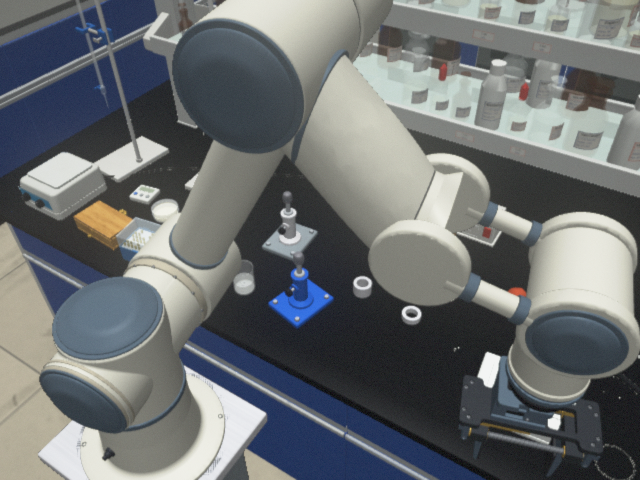

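View pics/side0.png

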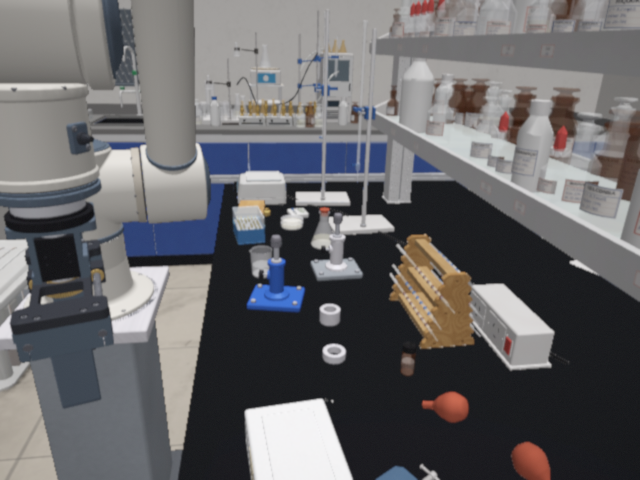

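The scene picture shows two posts: blue with its knob at (298,258), and grey with its knob at (288,197). In the side picture they are at (276,242) and (338,218). The grey aluminium one fits; the blue one is the decoy. The rings are at scene (363,287) / side (329,314), which looks taller, and scene (411,315) / side (334,353), which looks shorter. I'll confirm this with a crop and measurements.

```bash
cat > h.py <<'E'
import numpy as np, cv2
def load(n): 
    d=dict(np.load(n)); 
    for k in ("fx","fy","cx","cy"): d[k]=float(d[k])
    return d
def ray(d,u,v):
    r=np.array([(u-d["cx"])/d["fx"],-(v-d["cy"])/d["fy"],-1.0]); return d["pose"][:3,:3]@r, d["pose"][:3,3]
def atz(d,u,v,z):
    r,o=ray(d,u,v); return o+r*(z-o[2])/r[2]
def cloud(d,u0,u1,v0,v1):
    v,u=np.mgrid[v0:v1,u0:u1]; z=d["range_z"][v0:v1,u0:u1].astype(float)
    P=np.stack([(u-d["cx"])/d["fx"]*z,-(v-d["cy"])/d["fy"]*z,-z],-1)
    W=P@d["pose"][:3,:3].T+d["pose"][:3,3]; return W,z>0
def proj(d,p):
    c=d["pose"][:3,:3].T@(np.asarray(p,float)-d["pose"][:3,3])
    return d["cx"]+d["fx"]*c[0]/-c[2], d["cy"]-d["fy"]*c[1]/-c[2]
def tri(d1,p1,d2,p2):
    A=np.zeros((3,3));b=np.zeros(3)
    for d,p in((d1,p1),(d2,p2)):
        r,o=ray(d,*p); r/=np.linalg.norm(r); M=np.eye(3)-np.outer(r,r); A+=M;b+=M@o
    return np.linalg.solve(A,b)
E
python3 - <<'E'
from h import *
s=load("scene0.npz");t=load("side0.npz")
for nm,p1,p2 in (("knob",(288,197),(338,218)),("tall",(363,287),(329,314)),("short",(411,315),(334,353)),("blueknob",(298,258),(276,242))):
    print(nm,tri(s,p1,t,p2).round(1))
def seg(d,box,zmin,nm):
    W,m=cloud(d,*box); m&=W[...,2]>zmin; P=W[m]
    if len(P): 
        print(nm,len(P),"lo",np.percentile(P,1,0).round(1),"hi",np.percentile(P,99,0).round(1),"med",np.median(P,0).round(1))
for d,n,b in ((s,"scene",[("post",(262,320,185,258)),("tall",(350,377,272,302)),("short",(398,425,302,328))]),(t,"side",[("post",(308,364,208,282)),("tall",(316,344,300,328)),("short",(320,350,342,365))])):
    for k,bx in b: seg(d,bx,4,n+k)
seg(s,(262,320,185,258),85,"scene post high");seg(t,(308,364,208,282),85,"side post high")
a=cv2.resize(s["pixels"][180:340,240:440],(0,0),fx=4,fy=4,interpolation=cv2.INTER_CUBIC)[:600]
b=cv2.resize(t["pixels"][205:365,240:440],(0,0),fx=4,fy=4,interpolation=cv2.INTER_CUBIC)[:600]
cv2.imwrite("pics/sc.png",a[:,:,::-1]);cv2.imwrite("pics/sd.png",b[:,:,::-1])
E
```

```text
knob [585.8  80.2 149.6]
tall [ 528.7 -165.3   18.2]
short [ 518.1 -295.6    8.7]
blueknob [423.  -57.8 145.7]
scenepost 1863 lo [  76.8 -338.1    4.1] hi [776.1 228.3 672.2] med [575.   75.6  17. ]
scenetall 391 lo [  70.8 -412.3    4.2] hi [ 578.2 -137.1  593.5] med [ 522.2 -164.9   24.1]
sceneshort 296 lo [  80.1 -464.2    4.1] hi [ 550.8 -264.8  567.2] med [ 510.9 -299.1   15.2]
sidepost 2440 lo [526.6  31.7   5. ] hi [721.6 543.4 156.8] med [584.4  89.2  19.4]
sidetall 368 lo [ 508.9 -185.2    4.6] hi [ 549.7 -144.    31.9] med [ 528.5 -175.1   22.6]
sideshort 326 lo [ 496.4 -318.7    4.3] hi [ 538.2 -276.3   17.9] med [ 516.8 -302.4   13.9]
scene post high 408 lo [  73.5 -342.1   86.7] hi [601.8 101.5 678.3] med [576.5  75.7 141.9]
side post high 387 lo [565.2  63.5  85.3] hi [601.8 273.9 161.8] med [581.7  78.6 105.6]
```

View pics/sc.png

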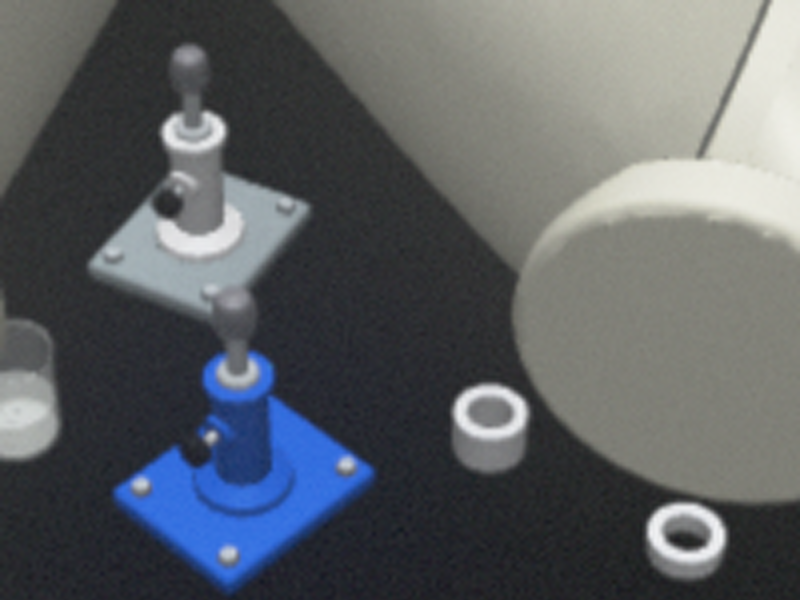

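View pics/sd.png

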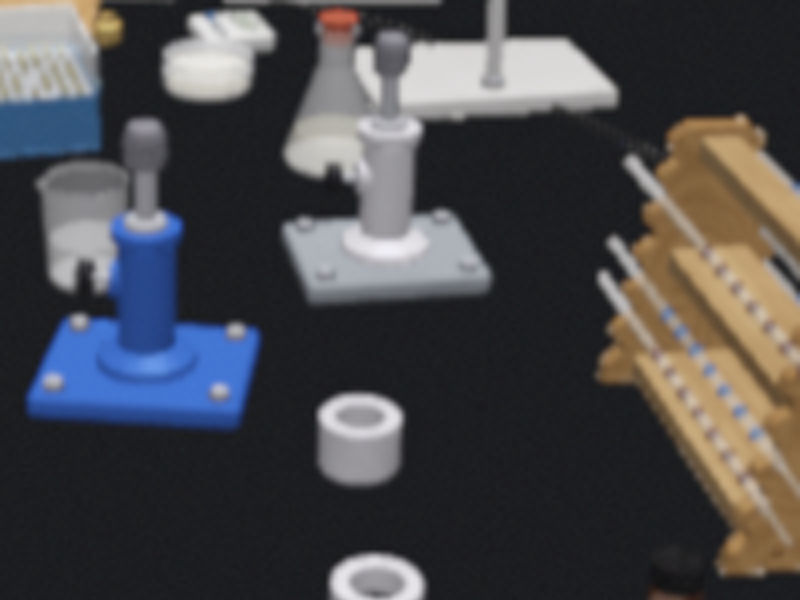

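The crops confirm it. The grey post is at about (584,78). The tall ring has its top at about 31 mm and centre near (529,-165). The short ring has its top at about 17 mm, near (517,-297). Next I'll locate the bystanders and plan orientations.

```bash
python3 - <<'E'
from workcell import bot, optics, trace, tip_of
from h import *
from scipy.spatial.transform import Rotation as Ro
t=load("side0.npz")
for n in ("flask","beaker","vial"):
    for r in tip_of("side",n)[:2]: print(n,np.round(r["uv"],1),round(r["conf"],2),atz(t,*r["uv"],0).round(1))
# foot plate direction: post mask top surface
W,m=cloud(t,300,372,240,285); m&=(abs(W[...,2]-14)<4)
P=W[m][:,:2].astype(np.float32); P=P[(abs(P[:,0]-584)<90)&(abs(P[:,1]-78)<90)]
print("plate",cv2.minAreaRect(P))
q=np.array(bot.current_eef_rot()); print("axes",Ro.from_quat(q[[1,2,3,0]]).as_matrix().round(3).tolist())
def down(a):
    x=np.array([0,0,-1.]);y=np.array([np.cos(a),np.sin(a),0]);M=np.stack([x,y,np.cross(x,y)],1)
    q=Ro.from_matrix(M).as_quat(); return q[[3,0,1,2]].tolist()
for deg in range(-180,180,30):
    a=np.radians(deg); o=[]
    for p in ([529,-165,193],[584,78,300]):
        j=bot.ik(p,down(a)); o.append(None if j is None else np.round(j,2).tolist())
    print(deg,o)
print(bot.current_time())
E
```

```text
flask [320.8 242.7] 0.94 [574.  286.1   0. ]
beaker [258.7 274.9] 0.67 [383.7  79.4   0. ]
vial [409.4 371.7] 0.88 [ 649.  -356.4    0. ]
plate ((584.375732421875, 80.20980834960938), (119.19847106933594, 103.23336029052734), 2.915315866470337)
axes [[-0.0, 0.292, -0.956], [0.0, -0.956, -0.292], [-1.0, -0.0, 0.0]]
-180 [[-0.41, 0.69, 1.71, -0.0, 0.74, 2.73], None]
-150 [[-0.41, 0.69, 1.71, -0.0, 0.74, 2.21], [0.03, 0.56, 1.55, -0.0, 1.03, 2.65]]
-120 [[-0.41, 0.69, 1.71, -0.0, 0.74, 1.68], [0.03, 0.56, 1.55, -0.0, 1.03, 2.13]]
-90 [[-0.41, 0.69, 1.71, -0.0, 0.74, 1.16], [0.03, 0.56, 1.55, -0.0, 1.03, 1.6]]
-60 [[-0.41, 0.69, 1.71, -0.0, 0.74, 0.64], [0.03, 0.56, 1.55, -0.0, 1.03, 1.08]]
-30 [[-0.41, 0.69, 1.71, -0.0, 0.74, 0.11], [0.03, 0.56, 1.55, -0.0, 1.03, 0.56]]
0 [[-0.41, 0.69, 1.71, -0.0, 0.74, -0.41], [0.03, 0.56, 1.55, -0.0, 1.03, 0.03]]
30 [[-0.41, 0.69, 1.71, -0.0, 0.74, -0.93], [0.03, 0.56, 1.55, -0.0, 1.03, -0.49]]
60 [[-0.41, 0.69, 1.71, -0.0, 0.74, -1.46], [0.03, 0.56, 1.55, -0.0, 1.03, -1.02]]
90 [[-0.41, 0.69, 1.71, -0.0, 0.74, -1.98], [0.03, 0.56, 1.55, -0.0, 1.03, -1.54]]
120 [[-0.41, 0.69, 1.71, -0.0, 0.74, -2.5], [0.03, 0.56, 1.55, -0.0, 1.03, -2.06]]
150 [[-0.41, 0.69, 1.71, -0.0, 0.74, -3.03], [0.03, 0.56, 1.55, -0.0, 1.03, -2.59]]
0.75
```

```bash
cat >> h.py <<'E'
from scipy.spatial.transform import Rotation as Ro
def down(a):
    x=np.array([0,0,-1.]);y=np.array([np.cos(a),np.sin(a),0]);M=np.stack([x,y,np.cross(x,y)],1)
    q=Ro.from_matrix(M).as_quat(); return q[[3,0,1,2]].tolist()
def snap(n,f):
    from workcell import optics
    d=optics.capture(n); np.savez(f+".npz",**d); cv2.imwrite(f"pics/{f}.png",d["pixels"][:,:,::-1]); return load(f+".npz")
def fproj(d,p):
    P=np.asarray(p,float).reshape(-1,3)
    c=(P-d["pose"][:3,3])@d["pose"][:3,:3]; x,y,z=c[:,0],-c[:,1],-c[:,2]
    rho=np.hypot(x,y); th=np.arctan2(rho,z)
    return np.stack([d["cx"]+d["fx"]*th*x/rho, d["cy"]+d["fy"]*th*y/rho],1)
def fray(d,u,v):
    a=(u-d["cx"])/d["fx"];b=(v-d["cy"])/d["fy"];th=np.hypot(a,b)
    s=np.sinc(th/np.pi); r=np.array([a*s,-b*s,-np.cos(th)]); return d["pose"][:3,:3]@r,d["pose"][:3,3]
def fatz(d,u,v,z):
    r,o=fray(d,u,v); return o+r*(z-o[2])/r[2]
E
python3 - <<'E'
from workcell import bot, optics, trace, tip_of
from h import *
bot.goto([529,-165,330],down(0))
print(bot.current_time(),bot.current_eef_pos(),bot.current_wrist_force())
d=snap("wrist","w1")
print(d["fx"],d["cx"],d["cy"],d["pose"].round(3).tolist())
for n in ("sleeve_rim","sleeve_center"):
    for r in tip_of("wrist",n)[:2]: print(n,np.round(r["uv"],1),round(r["conf"],2),fatz(d,*r["uv"],30 if n=="sleeve_rim" else 15).round(1))
E
```

```text
2.7667 [ 528.92720966 -165.8180121   330.12206321] [-0.43764481 -0.69607331 -0.14948827]
371.64829954431775 321.46882334866774 242.2812432514943 [[1.0, 0.002, 0.001, 528.651], [-0.002, 0.964, 0.264, -91.04], [-0.0, -0.264, 0.964, 310.326], [0.0, 0.0, 0.0, 1.0]]
sleeve_rim [320.8 232.7] 0.84 [ 527.9 -160.1   30. ]
sleeve_center [323.3 230.2] 0.6 [ 529.9 -161.7   15. ]
```

View pics/w1.png

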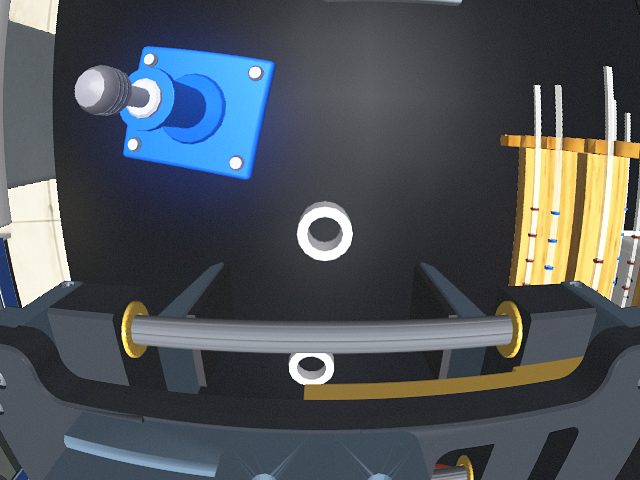

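The wrist picture shows the tall ring at (324,230) between the open fingers, the short ring at (311,369), and the blue post at upper left. Now a precise fit of the ring's rim.

```bash
cat >> h.py <<'E'
def rimfit(d,box,z,thr,show=None):
    u0,u1,v0,v1=box; g=cv2.cvtColor(d["pixels"],cv2.COLOR_RGB2GRAY)[v0:v1,u0:u1]
    m=(g>thr).astype(np.uint8); cs,_=cv2.findContours(m,cv2.RETR_CCOMP,cv2.CHAIN_APPROX_NONE)
    out=[]
    for c in sorted(cs,key=len)[::-1][:2]:
        P=np.array([fatz(d,p[0][0]+u0,p[0][1]+v0,z)[:2] for p in c])
        A=np.c_[2*P,np.ones(len(P))]; s=np.linalg.lstsq(A,(P**2).sum(1),rcond=None)[0]
        r=np.sqrt(s[2]+s[0]**2+s[1]**2); out.append((s[:2].round(2),r.round(2),len(P),np.std(np.hypot(*(P-s[:2]).T)).round(2)))
    return out
E
python3 - <<'E'
from h import *
d=load("w1.npz")
for thr in (200,225,235): print(thr,rimfit(d,(285,365,190,275),30,thr))
c=d["pixels"][190:275,285:365]; cv2.imwrite("pics/w1c.png",cv2.resize(c,(0,0),fx=6,fy=6,interpolation=cv2.INTER_NEAREST)[:,:,::-1])
for z in (30,):
    th=np.linspace(0,7,8)
W,m=None,None
print(d["range_z"][215:218,300:350:6])
E
```

```text
200 [(array([ 530.8, -160.9]), np.float64(21.19), 155, np.float64(0.27)), (array([ 530.85, -161.01]), np.float64(14.02), 101, np.float64(0.24))]
225 [(array([ 530.83, -160.95]), np.float64(21.09), 153, np.float64(0.26)), (array([ 530.9, -161. ]), np.float64(14.16), 102, np.float64(0.23))]
235 [(array([ 530.85, -161.  ]), np.float64(21.0), 152, np.float64(0.26)), (array([ 530.89, -161.04]), np.float64(14.28), 102, np.float64(0.25))]
[[315.70132 285.7943  285.32816 285.24762 285.40906 284.44284 284.14108
  285.40344 314.07587]
 [315.86353 285.76923 284.60095 284.46353 315.06534 285.9343  285.33774
    0.      314.80334]
 [315.204   285.31522 285.73795 286.9182  317.61203 315.6218  285.2024
  285.0731  308.77783]]
```

View pics/w1c.png

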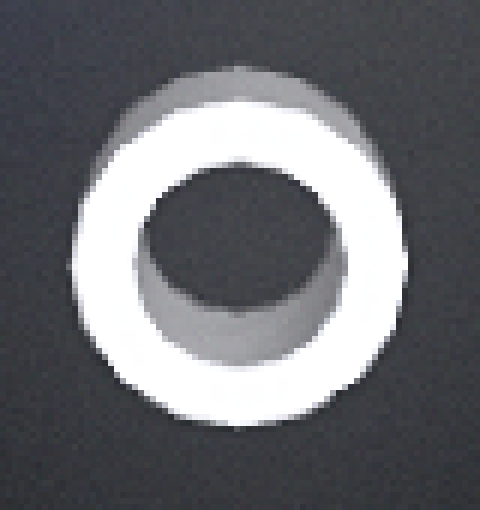

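Wrist reads (530.9,-161.0) against (529,-165) from the fixed cameras, so there is a calibration bias. I'll cancel it with opposite-yaw views at both the sleeve and the post, at matching relative heights.

```bash
python3 - <<'E'
from workcell import bot, optics, trace, tip_of
from h import *
H=np.pi/2
for nm,p,a in (("s_p",[529,-163,330],H),("s_m",[529,-163,330],-H),("p_m",[584.4,79,400],-H),("p_p",[584.4,79,400],H)):
    bot.goto(p,down(a)); bot.dwell(0.1); snap("wrist",nm); print(nm,bot.current_time(),np.round(bot.current_eef_pos(),2))
for f in ("s_p","s_m"):
    d=load(f+".npz"); u,v=fproj(d,[529,-163,30])[0].astype(int); print(f,u,v,rimfit(d,(u-40,u+40,v-42,v+42),30,215))
E
python3 - <<'E'
import cv2,numpy as np
from h import *
a=[]
for f in ("p_m","p_p"):
    d=load(""+f+".npz");u,v=fproj(d,[584,79,100])[0].astype(int);print(u,v)
    a.append(cv2.resize(d["pixels"][max(0,v-100):v+100,u-100:u+100],(400,400),interpolation=cv2.INTER_NEAREST))
cv2.imwrite("pics/pp.png",np.hstack(a)[:,:,::-1])
E
```

```text
s_p 4.5167 [ 529.   -163.01  330.  ]
s_m 7.425 [ 529.   -162.99  329.98]
p_m 8.5833 [584.38  77.6  399.56]
p_p 11.4917 [584.39  78.99 400.  ]
s_p 321 240 [(array([ 530.6, -161.3]), np.float64(21.33), 153, np.float64(0.26)), (array([ 530.71, -161.3 ]), np.float64(13.87), 99, np.float64(0.26))]
s_m 322 238 [(array([ 531.15, -161.11]), np.float64(21.2), 153, np.float64(0.25)), (array([ 531.15, -161.07]), np.float64(14.03), 102, np.float64(0.26))]
320 239
321 239
```

View pics/pp.png

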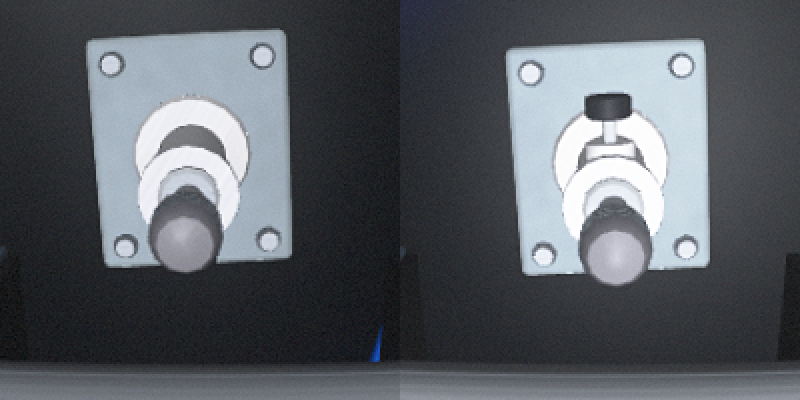

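```bash
cat > pf.py <<'E'
from h import *
def edgecircle(d,c0,z,r,dr,span=5,sgn=None,mask=None):
    g=cv2.GaussianBlur(cv2.cvtColor(d["pixels"],cv2.COLOR_RGB2GRAY).astype(np.float32),(0,0),0.6)
    th=np.linspace(0,2*np.pi,180,endpoint=False); cs=np.stack([np.cos(th),np.sin(th)],1)
    if mask is not None: cs=cs[mask(th)]
    best=[]
    def samp(c,rr):
        p=fproj(d,np.c_[c+rr*cs,np.full(len(cs),z)]).astype(np.float32)
        return cv2.remap(g,p[:,0][None],p[:,1][None],cv2.INTER_LINEAR)[0]
    for x in np.arange(-span,span+.01,.25):
        for y in np.arange(-span,span+.01,.25):
            c=np.array(c0)+[x,y]; e=samp(c,r-dr)-samp(c,r+dr)
            best.append((np.clip(e if sgn is None else sgn*e,0,60).mean(),*c))
    b=np.array(best); t=b[b[:,0]>b[:,0].max()*.985]
    return b[b[:,0].argmax()].round(2), t[:,1:].mean(0).round(2)
if __name__=="__main__":
    for f in ("p_m","p_p"):
        d=load(f+".npz"); print(f,"cam",d["pose"][:3,3].round(1))
        print(" shoulder",edgecircle(d,[584,79],100,20,0.8))
        print(" tube/flange?",[ (r,edgecircle(d,[584,79],14+h,r,0.8)) for r,h in ((24,6),(25,6),(26,6),(28,6))])
        # screws
        g=cv2.cvtColor(d["pixels"],cv2.COLOR_RGB2GRAY)
        W=None
        # plate mask corners
        for z in (162,156):
            for r in (9,10,12): print(" knob",z,r,edgecircle(d,[584,79],z,r,0.6))
E
python3 pf.py
python3 - <<'E'
from h import *
for f in ("p_m","p_p"):
    d=load(""+f+".npz");u,v=fproj(d,[584,79,100])[0].astype(int)
    c=cv2.resize(d["pixels"][v-80:v+60,u-70:u+70],(0,0),fx=4,fy=4,interpolation=cv2.INTER_NEAREST)
    cv2.imwrite(f"pics/{f}_c.png",c[:,:,::-1]);print(u,v)
E
```

```text
p_m cam [658.7  77.5 379.6]
 shoulder (array([ 33.44, 585.25,  84.  ]), array([585.25,  84.  ]))
 tube/flange? [(24, (array([ 18.7 , 587.75,  80.25]), array([587.96,  80.38]))), (25, (array([ 21.63, 588.  ,  81.5 ]), array([588.  ,  81.54]))), (26, (array([ 24.22, 587.75,  82.75]), array([587.71,  82.75]))), (28, (array([ 33.78, 585.75,  84.  ]), array([585.88,  84.  ])))]
 knob 162 9 (array([ 47.06, 586.5 ,  83.75]), array([586.42,  83.67]))
 knob 162 10 (array([ 24.94, 587.75,  83.  ]), array([587.75,  83.12]))
 knob 162 12 (array([ 16.93, 589.  ,  81.25]), array([589.  ,  81.12]))
 knob 156 9 (array([ 47.15, 584.5 ,  84.  ]), array([584.5 ,  83.88]))
 knob 156 10 (array([ 27.85, 585.75,  83.75]), array([585.62,  83.75]))
 knob 156 12 (array([ 17.32, 587.  ,  81.5 ]), array([586.92,  81.58]))
p_p cam [509.3  79.1 380.2]
 shoulder (array([ 27.58, 586.75,  83.75]), array([586.67,  83.83]))
 tube/flange? [(24, (array([ 18.55, 585.  ,  79.75]), array([585.18,  79.89]))), (25, (array([ 18.62, 585.5 ,  81.  ]), array([585.5 ,  80.88]))), (26, (array([ 18.05, 585.5 ,  82.  ]), array([585.44,  82.06]))), (28, (array([ 24.47, 586.25,  83.75]), array([586.12,  83.88])))]
 knob 162 9 (array([ 54.4 , 585.75,  83.5 ]), array([585.62,  83.62]))
 knob 162 10 (array([ 28.37, 584.25,  84.  ]), array([584.25,  84.  ]))
 knob 162 12 (array([ 17.49, 582.75,  81.25]), array([582.67,  81.17]))
 knob 156 9 (array([ 54.25, 587.5 ,  83.75]), array([587.62,  83.75]))
 knob 156 10 (array([ 31.95, 587.25,  84.  ]), array([587.25,  84.  ]))
 knob 156 12 (array([ 18.21, 585.25,  81.5 ]), array([585.2 ,  81.45]))
320 239
321 239
```

View pics/p_p_c.png

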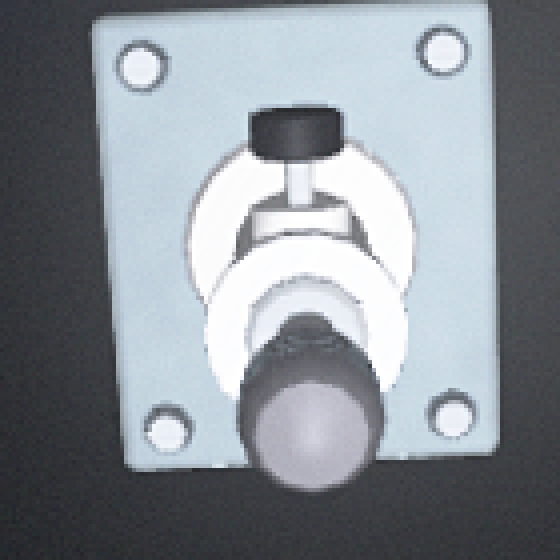

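```bash
python3 - <<'E'
from pf import *
for f in ("p_m","p_p"):
    d=load(f+".npz"); print(f)
    for dr in (.6,1): print(" shoulder",edgecircle(d,[586,84],100,20,dr,4))
    for r in (8.5,9,9.5): print(" knob162",r,edgecircle(d,[586,84],162,r,.6,4))
    for r in (27,28,29): print(" flange",r,edgecircle(d,[586,84],20,r,.8,4))
    for r in (12.3,): print(" spigot",r,edgecircle(d,[586,84],105,r,.6,4,-1))
E
```

```text
p_m
 shoulder (array([ 29.85, 585.25,  84.  ]), array([585.38,  84.  ]))
 shoulder (array([ 35.71, 585.25,  84.  ]), array([585.2,  84. ]))
 knob162 8.5 (array([ 44.14, 586.5 ,  83.75]), array([586.5 ,  83.62]))
 knob162 9 (array([ 47.06, 586.5 ,  83.75]), array([586.42,  83.67]))
 knob162 9.5 (array([ 33.78, 586.75,  83.5 ]), array([586.64,  83.93]))
 flange 27 (array([ 32.61, 586.75,  84.  ]), array([586.88,  83.88]))
 flange 28 (array([ 33.78, 585.75,  84.  ]), array([585.88,  84.12]))
 flange 29 (array([ 22.51, 584.75,  85.  ]), array([584.85,  85.05]))
 spigot 12.3 (array([ 30.63, 587.  ,  83.75]), array([587.  ,  83.75]))
p_p
 shoulder (array([ 25.12, 586.5 ,  83.75]), array([586.5 ,  83.75]))
 shoulder (array([ 29.01, 586.75,  83.75]), array([586.75,  83.75]))
 knob162 8.5 (array([ 50.43, 585.5 ,  83.75]), array([585.42,  83.58]))
 knob162 9 (array([ 54.4 , 585.75,  83.5 ]), array([585.62,  83.62]))
 knob162 9.5 (array([ 41.15, 585.5 ,  83.75]), array([585.58,  83.67]))
 flange 27 (array([ 22.71, 584.75,  83.75]), array([585.  ,  83.75]))
 flange 28 (array([ 24.47, 586.25,  83.75]), array([586.12,  83.88]))
 flange 29 (array([ 14.79, 587.5 ,  84.5 ]), array([587.07,  84.71]))
 spigot 12.3 (array([ 24.28, 585.25,  83.75]), array([585.12,  83.75]))
```

Post axis is (586.0,83.7) and the sleeve is at (530.9,-161.2). Both wrist views agree to about 0.5 mm. Picking the tall sleeve now.

```bash
python3 - <<'E'
from workcell import bot, optics, trace, tip_of
from h import *
H=np.pi/2; q=down(H)
bot.goto([530.9,-161.2,330],q)
print(bot.move_linear([530.9,-161.2,194],q,v=120,force_limit=15))
print(np.round(bot.current_eef_pos(),2))
bot.gripper_to(40,20)
print("w",bot.current_grip_width(),bot.current_wrist_force())
bot.move_linear([530.9,-161.2,255],q,v=120)
d=snap("wrist","g1"); print(bot.current_time(),bot.current_grip_width(),np.round(bot.current_eef_pos(),2))
p=np.array(bot.current_eef_pos()); zt=p[2]-194+30
u,v=fproj(d,[p[0],p[1],zt])[0].astype(int);print(u,v)
print([rimfit(d,(u-50,u+50,v-55,v+55),zt,t) for t in (200,225)])
E
```

```text
False
[ 531.14 -161.25  194.59]
w 43.849644613765335 [-0.13096029  0.31380776  0.36191279]
15.2667 43.79002135764281 [ 530.63 -161.1   254.27]
321 320
[[(array([ 527.29, -160.93]), np.float64(17.08), 256, np.float64(3.62)), (array([ 536.51, -161.62]), np.float64(14.57), 206, np.float64(5.3))], [(array([ 527.54, -160.92]), np.float64(17.11), 255, np.float64(3.54)), (array([ 545.25, -160.97]), np.float64(8.34), 110, np.float64(2.87))]]
```

View pics/g1.png

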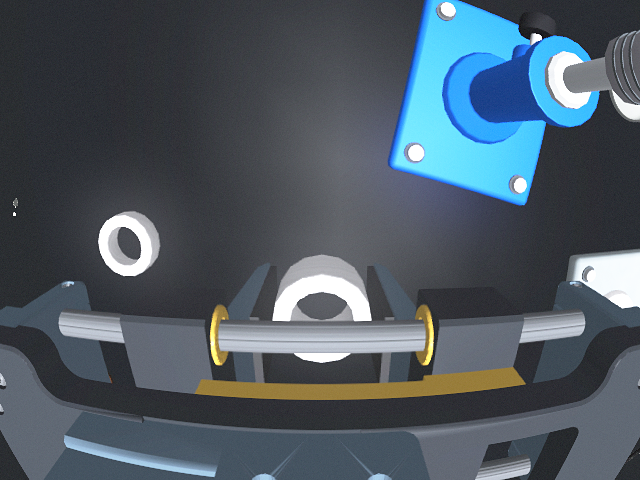

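```bash
python3 - <<'E'
from pf import *
d=load("g1.npz"); z=254.27-194.59+30
for r,s in ((22,1),(13.8,-1)):
    print(r,edgecircle(d,[530.6,-161.1],z,r,.8,4,s))
E
```

```text
22 (array([  45.78,  531.1 , -160.85]), array([ 531.1 , -160.97]))
13.8 (array([  34.84,  530.1 , -160.85]), array([ 530.25, -160.9 ]))
```

The picture shows the tall sleeve held between the pads at (321,310), with the short one untouched at (129,243). The in-hand offset is under 0.5 mm. Carrying it over and lowering with force sensing.

```bash
python3 - <<'E'
from workcell import bot, optics, trace, tip_of
from h import *
q=down(np.pi/2); X,Y=586.0,83.7
bot.move_linear([530.9,-161.2,370],q,v=150)
bot.move_linear([X,Y,376],q,v=150); bot.dwell(0.3)
print(bot.current_time(),np.round(bot.current_eef_pos(),2)); f0=np.array(bot.current_wrist_force())
h=bot.move_linear([X,Y,305],q,v=45,force_limit=5)
print(h,np.round(bot.current_eef_pos(),2),np.round(bot.current_wrist_force()-f0,2))
if not h:
    h=bot.move_linear([X,Y,293],q,v=15,force_limit=6)
    print(h,np.round(bot.current_eef_pos(),2),np.round(bot.current_wrist_force()-f0,2))
print(bot.current_time(),bot.current_grip_width())
d=snap("side","sd2"); cv2.imwrite("pics/sd2c.png",cv2.resize(d["pixels"][180:290,290:390],(0,0),fx=5,fy=5,interpolation=cv2.INTER_CUBIC)[:,:,::-1])
E
```

```text
18.3083 [586.    83.49 376.01]
False [586.08  83.68 305.24] [-0.61 -0.89  0.16]
True [585.92  83.71 293.93] [-1.35 -1.59  7.8 ]
20.7333 44.19542704506671
```

View pics/sd2c.png

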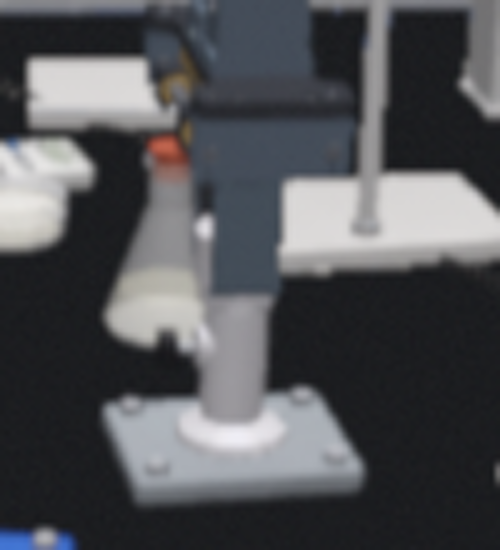

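Contact came at TCP z = 293.9, so the sleeve's underside is at about 100 mm: it is on the shoulder, not the spigot at 105. Releasing and checking.

```bash
python3 - <<'E'
from workcell import bot, optics, trace, tip_of
from h import *
from pf import edgecircle
q=down(np.pi/2); X,Y=586.0,83.7
bot.gripper_to(75); print(bot.current_grip_width(),np.round(bot.current_eef_pos(),2),np.round(bot.current_wrist_force(),2))
bot.move_linear([X,Y,327],q,v=60)
bot.dwell(0.2)
d=snap("side","sd3"); w=snap("wrist","w3"); print(bot.current_time())
cv2.imwrite("pics/sd3c.png",np.hstack([cv2.resize(d["pixels"][180:290,290:370],(400,550),interpolation=cv2.INTER_CUBIC),cv2.resize(w["pixels"][180:400,240:400],(400,550),interpolation=cv2.INTER_CUBIC)])[:,:,::-1])
for z in (130,135): print(z,edgecircle(w,[X,Y],z,22,.8,4,1))
W,m=cloud(d,318,350,225,260); m&=(abs(W[...,0]-585)<30)&(abs(W[...,1]-80)<30); P=W[m]
print("side pts",len(P)); 
for lo in range(84,150,6):
    s=P[(P[:,2]>=lo)&(P[:,2]<lo+6)]; print(lo,len(s),s[:,0].min().round(1) if len(s) else'',s[:,0].max().round(1) if len(s) else'',end=' | ')
E
```

```text
74.67916904059811 [585.73  83.7  293.47] [ 1.03  0.84 -0.42]
22.4417
130 (array([ 36.81, 586.25,  83.95]), array([586.17,  83.87]))
135 (array([ 28.29, 584.75,  82.7 ]), array([584.75,  82.7 ]))
side pts 469
84 26 568.8 597.8 | 90 20 565.3 602.8 | 96 34 565.5 604.8 | 102 39 563.9 604.6 | 108 39 563.1 604.2 | 114 33 563.1 603.9 | 120 41 563.2 603.4 | 126 15 562.8 583.7 | 132 0   | 138 0   | 144 0   |
```

View pics/sd3c.png

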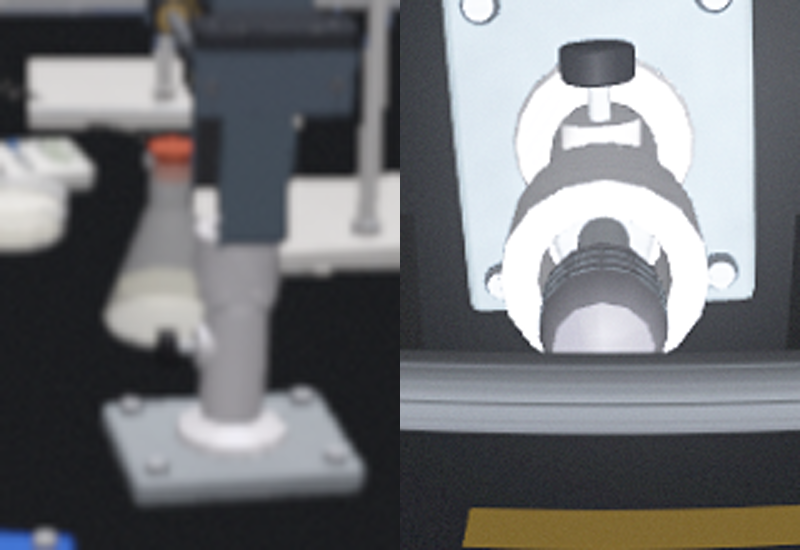

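Side and wrist views show the sleeve down on the shoulder. The rim fits the z = 130 plane best and is concentric to 0.3 mm, the lock screw is free, and the knob is centred between the fingers. Gripping the knob and pulling.

```bash
python3 - <<'E'
from workcell import bot, optics, trace, tip_of
from h import *
q=down(np.pi/2); X,Y=586.0,83.7
bot.move_linear([X,Y,325],q,v=30); bot.dwell(.2)
f0=np.array(bot.current_wrist_force()); z0=bot.current_eef_pos()[2]
bot.gripper_to(20,50)
print(bot.current_grip_width(),np.round(bot.current_eef_pos(),2),np.round(bot.current_wrist_force()-f0,2),z0)
for dz in (20,50,60):
    bot.move_linear([X,Y,325+dz],q,v=35); bot.dwell(.15)
    print(dz,np.round(bot.current_eef_pos(),2),np.round(bot.current_wrist_force()-f0,2),bot.current_grip_width())
bot.dwell(.3)
d=snap("side","sd4"); w=snap("wrist","w4"); snap("scene","sc4"); print(bot.current_time(),np.round(bot.current_eef_pos(),2))
for c,dd in (("side",d),("wrist",w)):
    for n in ("rod_groove","sleeve_rim"):
        print(c,n,[(np.round(r["uv"],1).tolist(),round(r["conf"],2)) for r in tip_of(c,n)[:2]])
print("expect",proj(d,[584,80,130]),fproj(w,[X,Y,130]))
cv2.imwrite("pics/sd4c.png",np.hstack([cv2.resize(d["pixels"][180:290,290:370],(400,550),interpolation=cv2.INTER_CUBIC),cv2.resize(w["pixels"][150:370,240:400],(400,550),interpolation=cv2.INTER_CUBIC)])[:,:,::-1])
E
```

```text
22.75613951211416 [586.    83.56 325.02] [-0.47 -2.34 -0.28] 325.0142128162146
20 [585.98  83.61 344.88] [ 2.12 -4.97 -5.2 ] 22.641782153390867
50 [585.99  83.61 374.61] [ 2.13 -5.59 -8.71] 22.178188779907117
60 [586.    83.63 384.56] [  2.6   -5.49 -10.38] 22.26783275907409
26.8167 [586.    83.62 384.54]
side rod_groove [([337.0, 224.4], 0.52)]
side sleeve_rim [([333.8, 224.4], 0.6)]
wrist rod_groove [([320.7, 259.0], 0.81)]
wrist sleeve_rim [([322.0, 260.6], 0.95)]
expect (np.float64(337.08146693034433), np.float64(225.3130916356679)) [[321.35416099 257.99204958]]
```

View pics/sd4c.png

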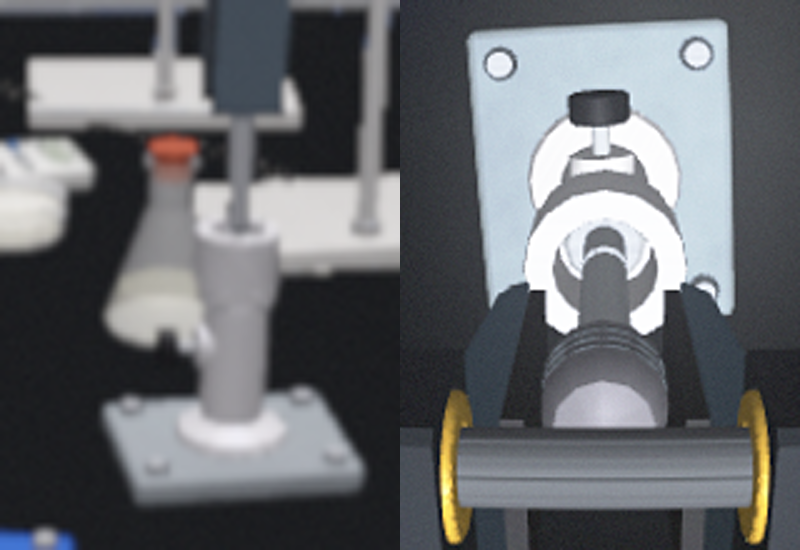

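```bash
python3 - <<'E'
from h import *
w=load("w4.npz"); X,Y=586.0,83.7
cam=w["pose"][:3,3]; dxy=cam[:2]-[X,Y]; dxy/=np.linalg.norm(dxy); print(cam.round(1))
print("rod front surf rows:",[(z,fproj(w,[*(np.array([X,Y])+6*dxy),z])[0].round(1).tolist()) for z in (118,120,122,124,126,128,130,132,134,136,140)])
g=cv2.cvtColor(w["pixels"],cv2.COLOR_RGB2GRAY); print("col profile",[(r,int(g[r,320]),int(g[r,321]),int(g[r,322])) for r in range(228,285)])
c=cv2.resize(w["pixels"][225:295,280:365],(0,0),fx=8,fy=8,interpolation=cv2.INTER_NEAREST)
cv2.imwrite("pics/w4c.png",c[:,:,::-1])
E
```

```text
[510.9  83.7 364.8]
rod front surf rows: [(118, [321.3, 244.4]), (120, [321.3, 245.2]), (122, [321.3, 246.0]), (124, [321.3, 246.8]), (126, [321.3, 247.6]), (128, [321.3, 248.5]), (130, [321.3, 249.3]), (132, [321.3, 250.2]), (134, [321.3, 251.1]), (136, [321.3, 251.9]), (140, [321.3, 253.8])]
col profile [(228, 253, 253, 253), (229, 252, 253, 253), (230, 253, 253, 253), (231, 253, 253, 253), (232, 253, 253, 253), (233, 253, 253, 253), (234, 253, 252, 253), (235, 253, 253, 253), (236, 253, 254, 254), (237, 249, 232, 225), (238, 243, 231, 229), (239, 231, 231, 232), (240, 181, 180, 182), (241, 106, 103, 106), (242, 112, 114, 113), (243, 112, 111, 116), (244, 112, 113, 113), (245, 116, 114, 115), (246, 112, 110, 113), (247, 105, 109, 112), (248, 164, 163, 167), (249, 234, 234, 235), (250, 220, 211, 211), (251, 127, 106, 103), (252, 111, 110, 113), (253, 114, 113, 113), (254, 112, 113, 114), (255, 114, 111, 117), (256, 117, 113, 114), (257, 110, 112, 111), (258, 113, 113, 109), (259, 114, 112, 114), (260, 114, 112, 112), (261, 114, 112, 112), (262, 114, 110, 112), (263, 111, 111, 108), (264, 113, 113, 110), (265, 111, 112, 115), (266, 108, 113, 113), (267, 110, 111, 113), (268, 114, 113, 109), (269, 113, 113, 111), (270, 111, 111, 110), (271, 109, 109, 108), (272, 109, 111, 109), (273, 113, 111, 111), (274, 111, 109, 109), (275, 109, 111, 108), (276, 111, 113, 111), (277, 104, 105, 112), (278, 87, 88, 86), (279, 82, 81, 82), (280, 78, 85, 85), (281, 90, 89, 96), (282, 86, 92, 92), (283, 80, 76, 83), (284, 77, 85, 82)]
```

View pics/w4c.png

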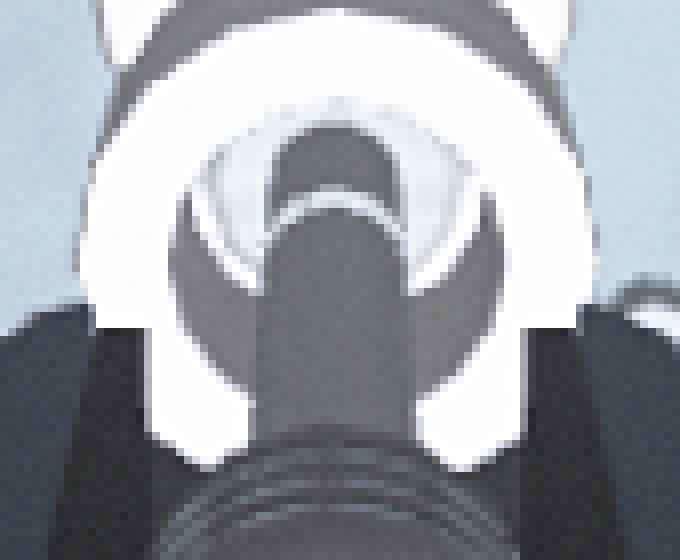

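The bright lower lip of the groove shows at rows 248.1–250.4 in the wrist picture. That puts the groove's edges at z ≈ 127.1 and 132.5, centre ≈ 129.8 against the rim at 130. The tool reads 59.5 mm of lift, so I'll trim up 0.45 mm and check for creep and for bystanders.

```bash
python3 - <<'E'
from workcell import bot, optics, trace, tip_of
from h import *
q=down(np.pi/2); X,Y=586.0,83.7
bot.move_linear([X,Y,385.47],q,v=10); bot.dwell(.3)
def prof(f):
    w=snap("wrist",f); g=cv2.cvtColor(w["pixels"],cv2.COLOR_RGB2GRAY)[:,319:324].mean(1); 
    up=next(r+(170-g[r])/(g[r+1]-g[r]) for r in range(244,252) if g[r]<170<=g[r+1]); dn=next(r+(170-g[r])/(g[r+1]-g[r]) for r in range(int(up)+1,256) if g[r]>=170>g[r+1])
    z=np.arange(110,150,.1); rows=np.array([fproj(w,[X-6,Y,k])[0][1] for k in z]); return up,dn,np.interp([up,dn],rows,z).round(2)
for i in range(2):
    print(bot.current_time(),prof(f"e{i}"),np.round(bot.current_eef_pos(),2),np.round(bot.current_wrist_force(),2),round(bot.current_grip_width(),2),np.abs(bot.current_joint_velocities()).max().round(4))
    bot.dwell(.8)
d=snap("side","sd5")
for n in ("flask","beaker","vial","short_sleeve_center"):
    print(n,[(np.round(r["uv"],1),round(r["conf"],2)) for r in tip_of("side",n)[:1]])
s=snap("scene","sc5"); print(bot.current_time())
E
```

```text
27.5667 (np.float64(248.25062656641603), np.float64(250.5), array([127.96, 133.2 ])) [586.01  83.6  385.04] [ 2.78 -4.57 -9.65] 22.7 0.0013
28.4167 (np.float64(248.25062034739454), np.float64(250.4979079497908), array([127.96, 133.19])) [586.    83.61 385.02] [ 2.98 -4.67 -9.47] 22.44 0.0012
flask [(array([323.4, 245. ]), 0.81)]
beaker [(array([260.9, 276.9]), 0.66)]
vial [(array([260.6, 275.5]), 0.59)]
short_sleeve_center [(array([336.6, 351.3]), 0.88)]
29.5667
```

View pics/sd5.png

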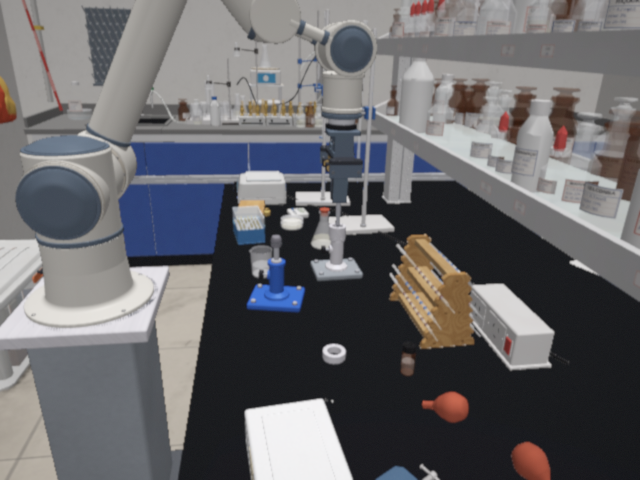

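The final side view shows the sleeve on the grey post at (338,240) with the rod drawn out of it. The flask (323,240), beaker (260,262), vial (408,360) and short sleeve (334,353) are where they were, and nothing is creeping. Handing in.

```bash
python3 -c "
from workcell import bot
bot.job_done(); print(bot.current_time())"
```

```text
the job is handed in; nothing more can be done
the job is handed in; nothing more can be done
```

I seated the taller sleeve on the grey post's shoulder and let go of it. Then I gripped the knob at 50 N, pulled the rod straight up 60 mm, and handed the job in at about 29.6 s while still holding it there.

**Last checks**
- **Sleeve:** contact came with its underside at about 100 mm, and the rim fitted best at 130 mm, within 0.3 mm of the post axis.
- **Rod height:** the tool reading gives 60.0 mm out. The wrist camera puts the groove's centre at about 130.6 mm against the rim at 130 mm, which is within its roughly 1 mm accuracy. The rod never went further than that, so it stayed well short of the 85 mm end stop.
- **Steadiness:** over the last 0.8 s of checks the tool moved no more than 0.02 mm and the groove stayed put. The downward pull was about 9.5 N, where the spring should give about 10 N.
- **Bystanders:** the flask, beaker, vial and short sleeve look unmoved in the side picture.

**Disagreements**
- **Camera offset:** the fixed cameras differed from the wrist camera by about 2 mm in x and 4 mm in y. I used the wrist camera, because its opposite views agreed within about 1 mm, and the sleeve went on without touching the knob.
- **Vial check:** in the last check the network reported the vial at the beaker's position. I confirmed the vial by eye instead.
- **Side load:** about 5 N of sideways force remains on the knob from the grip.

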